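# Fit the tube tray onto the orbital mixer's locating pin

### The job

Pick up the blue tube tray by its handle and lay it on the mixer's deck with its back edge against the raised rim and its hole out beyond one end of the pin's slot, so that it rides up on the brass pin. Then, without lifting it off again, slide it gently along the rim until the hole finds the pin and the tray drops fully home, flat on the deck; let go and move clear. Never lean hard on the mixer's deck, pin or rim, and leave the other things on the table where they are.

Things in the scene. Friction and masses are not known exactly. Their poses are not given: they have to be found in the camera images.
- mixer: White orbital tube mixer standing fixed on the table, 190 (x) x 280 (y) x 102 mm over all. Origin under its middle, on the table; its x axis points from the control panel (front, towards the robot) to the back, y to its left, z up. On top is a flat aluminium deck, 180 (x) x 280 (y) mm, its surface 90 mm above the table, power off. Its drive is light: more than 20 N on deck, pin or rim harms it.
- slot (a point): Middle, in the deck's surface, of a dark slot 50 mm long (mixer's y), 24 mm in front (-x) of the mixer's origin, in which an upright brass locating pin is clamped: 12 mm diameter, 6 mm proud of the deck, top edge chamfered 2 mm. It stands fast up to 16 mm to either side of this point, where is not measured: look, or feel for it. Axes as the mixer's.
- rim (a point): Raised straight dark steel rim along the whole back (+x) edge of the deck, 12 mm high, 8 mm thick. The point is at the foot of the rim's inner face, middle of its length, in the deck's surface, 104 mm behind the slot's middle (mixer's +x). The rim runs along the mixer's y.
- tray_grip (a point): Centre of the white carrying handle of the loose blue tube tray: a bar 12 mm wide (tray y), 12 mm high, 76 mm long (tray x), its centre 46 mm above the tray's underside; legs 12 mm square at x = +-32 mm from this point, free space under the bar between them. Axes are the tray's: x from its front edge (with the hole) to its back edge, y left, z up.
- tray_hole (a point): Centre, at the underside, of the tray's round through hole, 14.6 mm diameter: 48 mm in front (-x) of the handle's centre and 46 mm below it. Tray home: the hole is round the pin (play 1.3 mm each way), so this point is in the deck's surface, on the line of the slot, and the tray's axes lie along the mixer's. Tray riding on the pin: it is 3 to 7 mm above the deck.
- tray_back (a point): Middle of the tray's back (+x) edge, at the underside, 55 mm behind the handle's centre, 103 mm behind the hole. The tray is a flat plate 120 (x) x 170 (y) x 6 mm, 0.2 to 0.37 kg, with capped tubes clipped fast along its sides (y = +-59 and +-76 mm, tops 22 mm above the underside). It starts flat on the table, x within 0.6 rad of the mixer's. Home, 1 mm is left between this edge and the rim.
- sanitiser: Clear pump bottle of hand sanitiser, 62 mm diameter, 175 mm high, loose; to be left alone. Origin at the centre of its underside.
- wipes: White tub of wipes, 102 mm diameter, 149 mm high, loose; to be left alone. Origin at the centre of its underside.
- highlighter: Yellow highlighter pen lying on the table, 115 x 18 x 18 mm, loose; to be left alone. Origin under its middle.
Mind the look-alikes: they are no part of the job. Leave any brown, purple or red look-alike of the part that bears tray_grip alone.

How it is judged:
By the outcome, as a careful person would: the job done as asked, in the order asked, and still so for the second after the job is handed in, with the robot touching nothing.
It also fails if it takes over 54 s, if anything falls off the work surface, if the arm or the gripper's body presses on something with over 40 N, if the wrist force passes 120 N, or if a joint passes its speed limit or range.

### The arm

A 6-joint arm with a two-finger parallel gripper is mounted at the origin on the work surface. World frame = base frame: x ahead of the robot, y to its left, z up, the work surface at z = 0. Lengths are in m, angles in degrees, forces in N, time in s.
With the tool pointing down it reaches from about 0.4 to 0.825 m from the base axis. Payload 7 kg.
Tool frame: the origin (TCP) lies on the centre line of the jaws, within the pads' length; the fingertips stand r.tip_reach ahead of it and the grasp point (between the pads) is the TCP (r.tip_reach is the distance from the TCP to the fingertips, in m); z points along the fingers, y is the line along which they close (so a half turn about z gives the same grasp; the last joint's range is limited). The gripper opens to 88 mm and grips with 3 to 60 N. Pads are 19 mm wide; open, the fingers measure 130 mm over their backs; the gripper's body (78 mm by 193 mm) begins 47 mm behind the grasp point.
Start: joints at [-54.196, 20.546, 0.682, 0, -70.136, -16.507], TCP at [0.223, -0.637, 0.246] pointing down, gripper open.
Joint ranges: [-176.03, 176.03], [-82.01, 121.73], [-58.28, 71.71], [-173.87, 95.51], [-174.79, -0.11], [-173.66, 173.66]. Speed limits (degrees/s): [136.94, 136.94, 172.46, 180, 180, 180].

### API

Orientations are given as [roll, pitch, yaw] about the fixed x, y, z axes, in that order (R = Rz(yaw) Ry(pitch) Rx(roll)).
In Python, from plant import sensors, cams, r gives the robot as it stands.
- The arm moves only by the tool drive_tool, never from a script. Its argument "rows" is a list of rows, each an object of numbers: "fingers": the gripper's target within -1 to 1 (fully open at 1, half-way at 0, shut at -1); "x", "y", "z": the shift along the tool's x, y, z in m; "spin": the turn about the tool's z in rad. A call has 1 to 10 rows; each row is the pose to reach, as a shift and turn from the pose commanded when the call began, along the tool's axes at that moment; what a row does not reach only later rows make up. A row lasts 1/8 s, in which the tool goes at most 62.5 mm and 10.7 degrees, less where a joint would pass 70% of its speed; a pose out of reach is approached as far as the arm can. A call with a gripper value outside its range is refused whole. The fingers move at their own pace and stop on an object; "newtons" is the grip in N (left out, the last holds). Time passes only in rows, so rows that repeat a pose let the fingers close. It gives the time, the measured TCP pose, the force, the opening and the grip force at its end, in the units of the state.
- sensors.get_state(): the state, without advancing time (a new reading comes with each control period).
- cams.capture(name): name is "scene" or "top"; returns a dict with "pixels" (384x512x3 uint8, red, green, blue), "intrinsics" (3x3 intrinsics, pixels), "k1" (the pictures are not rectified: a ray, as slopes to the right and down, at radius r is drawn at 1 + k1 r^2 times it, then the intrinsics apply), "eye" and "orientation" of the camera in the world. Camera axes: x right, y up, looking along -z (the intrinsics and any distortion apply to the point x, -y, -z); pixel columns grow to the right and rows downward; lengths in m; the calibration is good to about 2 mm. A picture is of the moment at which its call begins. There is no depth.
- r.close_job(): hands the job in; it is judged then, once.
The state is a dict: "time_s": time; "joints": joint angles; "qd": joint speeds; "joint_torque": joint torques, N m; "tcp_pos": TCP position; "eef_rot": TCP orientation; "contact_force": force on the tool from outside, world axes, zero at the start; "moment": the same for the moment, N m; "gripper_width": finger opening in m; "gripper_force": force on a finger pad.
Only numpy, scipy, OpenCV 4.12 (cv2) and the standard library are available. Lean on these libraries where they do the work, as an engineer would, in place of code of your own. Each camera call takes 0.05 s, during which the arm holds its last target. There are 200 camera calls.

## Working session

There is one attempt and no reset: what is moved stays moved. The work goes in short steps, Python scripts to look and compute and a tool call to move; the robot and the scene stay as the last step left them, time stands still between calls to the robot, and variables do not carry over. Pictures are saved under pics/ and viewed, at most 10 in all, crops included, and the job is handed in when it is done.

Besides the shell and the picture viewer there is one more tool, called after "Call:" as name([rows], argument=value, ...), one row to a line, values as JSON. drive_tool: Moves the arm, as the interface text tells. Its arguments: {"type":"object","properties":{"rows":{"type":"array"},"newtons":{"type":"number"}},"required":["rows"]}

```bash
ls; mkdir -p pics
cat > h.py <<'E'
import numpy as np, cv2
from plant import sensors, cams, r
def save(c,n,box=None,s=1):
    im=c["pixels"]
    if box: im=im[box[1]:box[3],box[0]:box[2]]
    im=cv2.resize(im,None,fx=s,fy=s,interpolation=cv2.INTER_CUBIC)
    cv2.imwrite("pics/"+n+".png",im[:,:,::-1])
def Rot(c):
    o=np.array(c["orientation"],float)
    if o.shape==(3,3): return o
    from scipy.spatial.transform import Rotation as R
    return R.from_euler("xyz",o,degrees=True).as_matrix() if o.size==3 else None
def ray(c,uv):
    K=np.array(c["intrinsics"]);k=c["k1"]
    p=cv2.undistortPoints(np.array(uv,float).reshape(-1,1,2),K,np.array([k,0,0,0.]))[:,0]
    d=np.c_[p[:,0],-p[:,1],-np.ones(len(p))]
    return np.array(c["eye"]),d@Rot(c).T
def plane(c,uv,z):
    e,d=ray(c,uv); t=(z-e[2])/d[:,2]; return e+d*t[:,None]
def pix(c,P):
    q=(np.array(P,float).reshape(-1,3)-np.array(c["eye"]))@Rot(c)
    s=np.c_[q[:,0]/-q[:,2],-q[:,1]/-q[:,2]]; rr=(s**2).sum(1)[:,None]
    s=s*(1+c["k1"]*rr);K=np.array(c["intrinsics"])
    return s*[K[0,0],K[1,1]]+[K[0,2],K[1,2]]
E
python3 - <<'E'
from h import *
for n in("scene","top"):
    c=cams.capture(n); save(c,n+"0",s=1.5)
    print(n,c["eye"],c["orientation"],c["intrinsics"],c["k1"])
print(sensors.get_state(), r.tip_reach)
E
```

```text
pics
scene [ 1.56986473 -0.14217386  0.96039251] [49.60277152 -1.12179503 87.95654492] [[397.64306747   0.         257.67677998]
 [  0.         397.64306747 191.45457948]
 [  0.           0.           1.        ]] -0.010275440545777129
top [ 0.27573906 -0.08356845  1.43707459] [ 11.56964237  -0.30700639 -88.00798459] [[433.95148261   0.         259.14278323]
 [  0.         433.95148261 200.48860846]
 [  0.           0.           1.        ]] -0.12994170678323372
{'time_s': 0.1, 'joints': array([-5.41960292e+01,  2.05870268e+01,  6.41114472e-01, -1.77975297e-02,
       -7.01371665e+01, -1.65087221e+01]), 'qd': array([-0.00439285, -0.09134193,  0.05196611,  0.09527388, -0.11823044,
        0.05860604]), 'joint_torque': array([-1.60758365e-03, -5.84164596e+01,  2.93748593e+01,  7.01554388e+00,
        1.01484740e-02, -6.37810581e-05]), 'tcp_pos': array([ 0.22291223, -0.63670643,  0.2447355 ]), 'eef_rot': array([ 1.79915591e+02, -7.56775665e-03, -1.60710805e+02]), 'contact_force': array([-0.05617398, -0.3895468 ,  0.35272724]), 'moment': array([ 0.05352514, -0.01334399,  0.01194952]), 'gripper_force': 0.0, 'gripper_width': 0.08736705076224238} 0.019
```

View pics/scene0.png

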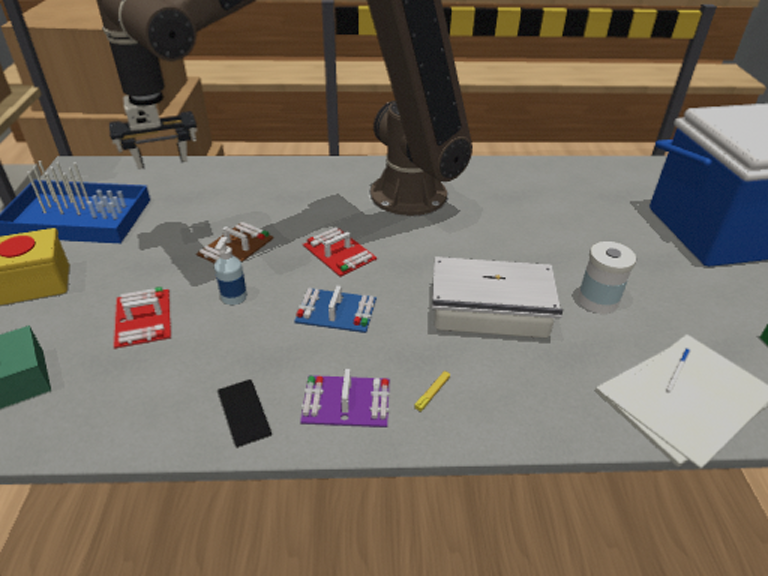

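View pics/top0.png

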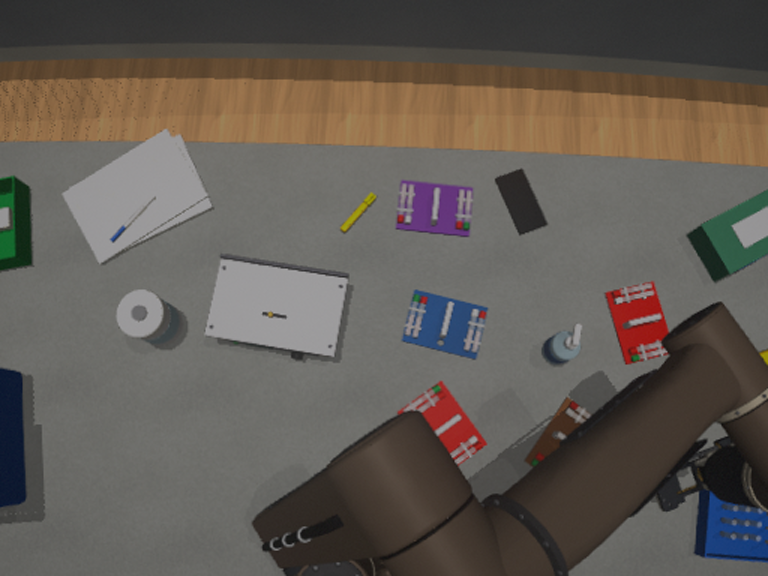

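Scene view (1.5x pixels): the blue tray is at (336,310), the mixer at (495,295), and the pin at (494,277). Top view: the blue tray is at (446,324), the mixer at (277,308), and the pin at about (270,314).

Tray candidates in the top view are blue (446,324), purple (435,208), red (443,425) and (640,322), and brown (560,430). Only the blue one fits the description. The blue box at bottom right is a tube rack and has no handle. I'll confirm in a crop.

```bash
cat > m.py <<'E'
from h import *
def comp(mask,near):
    n,l,st,ce=cv2.connectedComponentsWithStats(mask.astype(np.uint8))
    ok=[i for i in range(1,n) if st[i,4]>=6]
    i=min(ok,key=lambda i:np.hypot(*(ce[i]-near))-0.02*st[i,4]); return (l==i).astype(np.uint8)
E
python3 - <<'E'
from m import *
t=cams.capture("top"); save(t,"crop1",(130,160,340,250),3.6)
hs=cv2.cvtColor(t["pixels"],cv2.COLOR_RGB2HSV)
b=((hs[...,0]>100)&(hs[...,0]<125)&(hs[...,1]>110)).astype(np.uint8)
b[:, :260]=0;b[:,335:]=0;b[:185]=0;b[245:]=0
pts=np.argwhere(b)[:,::-1].astype(np.float32)
print(len(pts)); P=plane(t,pts,0.006)[:,:2]
box=cv2.minAreaRect((P*1000).astype(np.float32)); print("tray rect",box)
# mixer deck bright
g=hs[...,2]; d=((hs[...,1]<40)&(g>150)).astype(np.uint8); d[:,:130]=0;d[:,240:]=0;d[:165]=0;d[245:]=0
d=cv2.morphologyEx(d,cv2.MORPH_OPEN,np.ones((3,3)))
pts=np.argwhere(comp(d,(184,205)))[:,::-1]
P=plane(t,pts,0.09)[:,:2]; print("deck",len(pts),cv2.minAreaRect((P*1000).astype(np.float32)))
print(plane(t,[[446/1.5,319/1.5]],0.05), plane(t,[[269.5/1.5,314/1.5]],.096))
E
```

```text
1088
tray rect ((521.3534545898438, -206.87106323242188), (166.79196166992188, 119.11096954345703), 77.70227813720703)
deck 4247 ((532.4739379882812, 158.23814392089844), (274.3288269042969, 166.70628356933594), 82.56570434570312)
[[ 0.52387354 -0.20654155  0.05      ]] [[0.5129446 0.1681746 0.096    ]]
```

View pics/crop1.png

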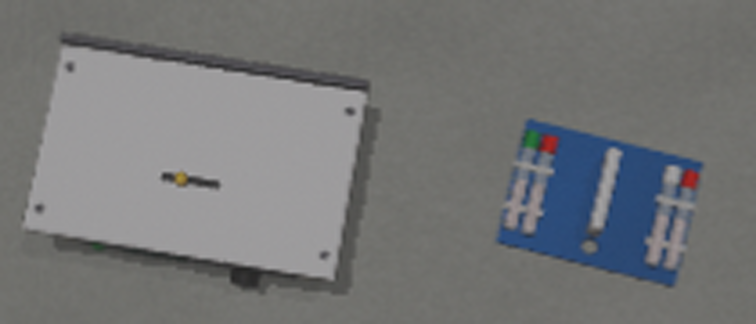

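The crop confirms the blue tray: handle at (606,190), hole at its front (590,246). The mixer rim is at the back edge. The slot runs (161,177) to (220,185) with the pin at (181,179), on the +y side of the slot's middle. Next I'll refine these positions.

```bash
cat > meas.py <<'E'
from m import *
def mixer(t):
    hs=cv2.cvtColor(t["pixels"],cv2.COLOR_RGB2HSV); g=cv2.cvtColor(t["pixels"],cv2.COLOR_RGB2GRAY).astype(float)
    pts=[]
    for u in range(152,226,2):   # rim foot edge: strongest dark->bright going down
        v0=int(172+(u-147)*0.153); col=g[v0-6:v0+10,u]; d=np.diff(cv2.GaussianBlur(col.reshape(-1,1),(1,3),0)[:,0])
        i=int(np.argmax(d)); 
        if 0<i<len(d)-1: s=(d[i-1]-d[i+1])/(2*(d[i-1]-2*d[i]+d[i+1])+1e-9); pts.append((u,v0-6+i+.5+s))
    P=plane(t,pts,0.09)[:,:2]; c=np.polyfit(P[:,1],P[:,0],1)
    for _ in range(3):
        e=P[:,0]-np.polyval(c,P[:,1]); k=abs(e)<.003; c=np.polyfit(P[k,1],P[k,0],1)
    print("rim x=%.4f*y+%.4f"%tuple(c),"yaw",-np.degrees(np.arctan(c[0])),"res",e[k].std(),k.sum())
    return c
def pin(t,near,w=14):
    hs=cv2.cvtColor(t["pixels"],cv2.COLOR_RGB2HSV); u,v=near
    m=((hs[...,0]>12)&(hs[...,0]<32)&(hs[...,1]>110)).astype(np.uint8)
    M=np.zeros_like(m);M[v-w:v+w,u-w:u+w]=m[v-w:v+w,u-w:u+w]
    y,x=np.nonzero(M); print("pinpx",x.mean(),y.mean(),len(x)); return np.array([[x.mean(),y.mean()]])
def tri(a,ua,b,ub):
    e1,d1=ray(a,ua);e2,d2=ray(b,ub);d1=d1[0]/np.linalg.norm(d1[0]);d2=d2[0]/np.linalg.norm(d2[0])
    s=np.linalg.lstsq(np.c_[d1,-d2],e2-e1,rcond=None)[0]; p=e1+s[0]*d1;q=e2+s[1]*d2
    return (p+q)/2,np.linalg.norm(p-q)
E
python3 - <<'E'
from meas import *
t=cams.capture("top");s=cams.capture("scene")
c=mixer(t)
pt=pin(t,(180,210));ps=pin(s,(330,185))
print("pin top",plane(t,pt,.096)[0],"scene",plane(s,ps,.096)[0],tri(t,pt,s,ps))
hs=cv2.cvtColor(t["pixels"],cv2.COLOR_RGB2HSV)
d=((hs[...,2]<90)).astype(np.uint8);M=np.zeros_like(d);M[204:216,170:196]=d[204:216,170:196]
y,x=np.nonzero(M);P=plane(t,np.c_[x,y],.09);print("slot",len(x),P[np.argmax(P[:,1])],P[np.argmin(P[:,1])])
# handle
w=((hs[...,1]<60)&(hs[...,2]>120)).astype(np.uint8);M=np.zeros_like(w);M[195:232,288:307]=w[195:232,288:307]
P=plane(t,np.argwhere(comp(M,(298,213)))[:,::-1],.052)[:,:2]
print("handle",len(P),cv2.minAreaRect((P*1000).astype(np.float32)),P.mean(0))
save(s,"scropm",(180,160,390,240),3.6)
E
```

```text
rim x=0.1269*y+0.5966 yaw -7.231064700480339 res 0.0004913143213000269 37
pinpx 179.875 209.125 8
pinpx 331.5 184.5 4
pin top [0.51363532 0.16756027 0.096     ] scene [0.52142748 0.166793   0.096     ] (array([0.51464327, 0.16870099, 0.09039719]), np.float64(0.00018126908279773776))
slot 24 [0.51774584 0.18450759 0.09      ] [0.50986694 0.13604412 0.09      ]
handle 88 ((527.2971801757812, -208.01995849609375), (12.611226081848145, 73.08489990234375), 77.15131378173828) [ 0.52661435 -0.20797908]
```

Call:
drive_tool([
  {"x": -0.04,"y": 0.03,"z": 0,"spin": 0.05,"fingers": 0},
  {"x": -0.085,"y": 0.06,"z": 0,"spin": 0.12,"fingers": 0},
  {"x": -0.13,"y": 0.093,"z": 0,"spin": 0.19,"fingers": 0},
  {"x": -0.18,"y": 0.128,"z": 0,"spin": 0.26,"fingers": 0},
  {"x": -0.23,"y": 0.164,"z": 0,"spin": 0.33,"fingers": 0},
  {"x": -0.28,"y": 0.2,"z": 0,"spin": 0.4,"fingers": 0},
  {"x": -0.33,"y": 0.235,"z": 0,"spin": 0.46,"fingers": 0},
  {"x": -0.38,"y": 0.27,"z": 0,"spin": 0.52,"fingers": 0},
  {"x": -0.412,"y": 0.292,"z": 0,"spin": 0.553,"fingers": 0},
  {"x": -0.428,"y": 0.305,"z": 0.0,"spin": 0.553,"fingers": 0},
])

```text
time_s: 1.5
tcp_pos: [0.5272, -0.206, 0.2455]
eef_rot: [180.0, -0.0, 167.7]
contact_force: [-0.3, -0.4, 0.2]
gripper_width: 0.0439
gripper_force: 0.0
```

Call:
drive_tool([
  {"z": 0.03},
  {"z": 0.07},
  {"z": 0.11},
  {"z": 0.145},
  {"z": 0.17},
  {"z": 0.185},
  {"z": 0.195},
  {"z": 0.198},
  {"z": 0.198},
])

```text
invalid input
```

Run:
```python
from meas import *
s=cams.capture("scene");save(s,"g1",(170,130,300,240),5)
st=sensors.get_state();print(st["tcp_pos"],st["contact_force"])
```

```text
[ 0.52784719 -0.20526342  0.2454041 ] [ 1.08044345 -0.11570593  0.15865654]
```

View pics/g1.png

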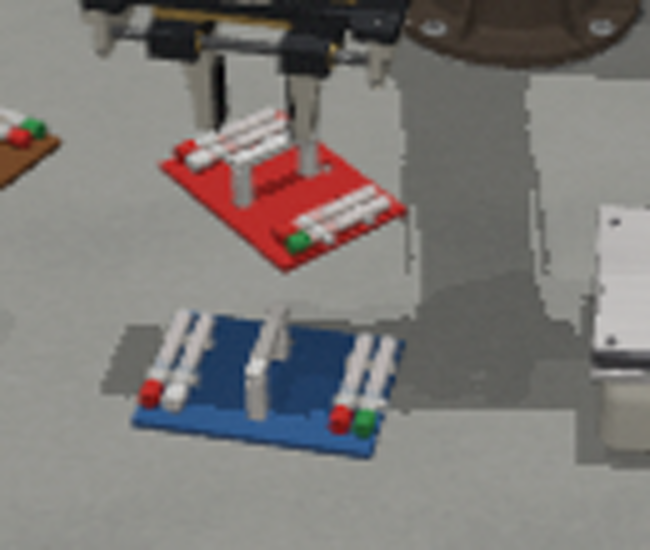

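Picture: fingers above and behind the tray in this view; blue tray handle is clear at (265,360). The call was refused, so I'll give every key in each row.

Call:
drive_tool([
  {"x": 0,"y": -0.002,"z": 0.03,"spin": 0,"fingers": 0},
  {"x": 0,"y": -0.002,"z": 0.07,"spin": 0,"fingers": 0},
  {"x": 0,"y": -0.002,"z": 0.11,"spin": 0,"fingers": 0},
  {"x": 0,"y": -0.002,"z": 0.145,"spin": 0,"fingers": 0},
  {"x": 0,"y": -0.002,"z": 0.17,"spin": 0,"fingers": 0},
  {"x": 0,"y": -0.002,"z": 0.185,"spin": 0,"fingers": 0},
  {"x": 0,"y": -0.002,"z": 0.195,"spin": 0,"fingers": 0},
  {"x": 0,"y": -0.002,"z": 0.198,"spin": 0,"fingers": 0},
  {"x": 0,"y": -0.002,"z": 0.198,"spin": 0,"fingers": 0},
])

```text
time_s: 2.68
tcp_pos: [0.5261, -0.2098, 0.0481]
eef_rot: [180.0, 0.0, 167.6]
contact_force: [0.5, 0.4, -0.9]
gripper_width: 0.0439
gripper_force: 0.0
```

Run:
```python
from meas import *
s=cams.capture("scene");save(s,"g2",(170,130,300,240),5)
st=sensors.get_state();print(st["tcp_pos"],st["contact_force"])
```

```text
[ 0.52625471 -0.20978327  0.04824285] [0.19373273 0.1729296  0.45636703]
```

View pics/g2.png

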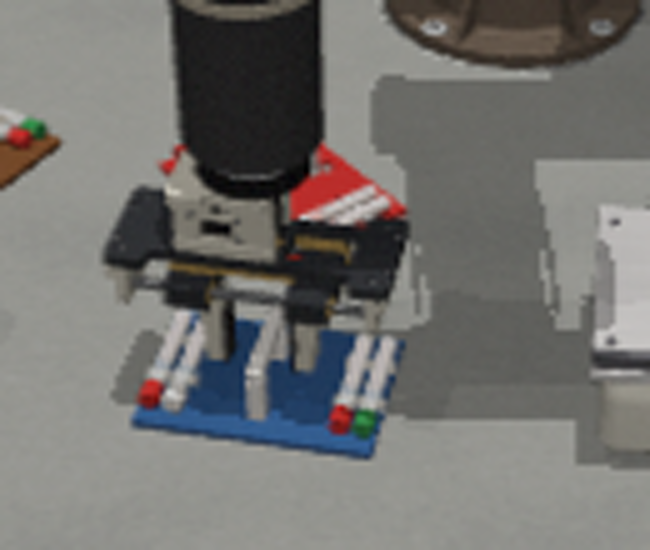

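Fingers straddle the white bar at (262,360), left finger at (218,340), right at (305,345). I'll close, then lift.

Call:
drive_tool([
  {"x": 0,"y": 0.002,"z": 0,"spin": 0,"fingers": -0.4},
  {"x": 0,"y": 0.002,"z": 0,"spin": 0,"fingers": -1},
  {"x": 0,"y": 0.002,"z": 0,"spin": 0,"fingers": -1},
  {"x": 0,"y": 0.002,"z": 0,"spin": 0,"fingers": -1},
  {"x": 0,"y": 0.002,"z": 0,"spin": 0,"fingers": -1},
  {"x": 0,"y": 0.002,"z": 0,"spin": 0,"fingers": -1},
], newtons=30)

```text
time_s: 3.48
tcp_pos: [0.5263, -0.2077, 0.0477]
eef_rot: [180.0, 0.0, 167.6]
contact_force: [-0.1, 1.7, 2.8]
gripper_width: 0.0118
gripper_force: 30.0
```

Call:
drive_tool([
  {"x": 0,"y": 0,"z": -0.01,"spin": 0,"fingers": -1},
  {"x": 0,"y": 0,"z": -0.03,"spin": 0,"fingers": -1},
  {"x": 0,"y": 0,"z": -0.06,"spin": 0,"fingers": -1},
  {"x": 0,"y": 0,"z": -0.09,"spin": 0,"fingers": -1},
  {"x": 0,"y": 0,"z": -0.12,"spin": 0,"fingers": -1},
  {"x": 0,"y": 0,"z": -0.145,"spin": 0,"fingers": -1},
  {"x": 0,"y": 0,"z": -0.162,"spin": 0,"fingers": -1},
  {"x": 0,"y": 0,"z": -0.17,"spin": 0,"fingers": -1},
  {"x": 0,"y": 0,"z": -0.17,"spin": 0,"fingers": -1},
])

```text
time_s: 4.6
tcp_pos: [0.5261, -0.2077, 0.2175]
eef_rot: [180.0, -0.0, 167.6]
contact_force: [0.4, 0.1, -3.2]
gripper_width: 0.0119
gripper_force: 30.0
```

Call:
drive_tool([
  {"x": 0.002,"y": 0.015,"z": 0,"spin": 0,"fingers": -1},
  {"x": 0.007,"y": 0.05,"z": 0,"spin": -0.01,"fingers": -1},
  {"x": 0.013,"y": 0.1,"z": 0,"spin": -0.02,"fingers": -1},
  {"x": 0.02,"y": 0.15,"z": 0,"spin": -0.03,"fingers": -1},
  {"x": 0.026,"y": 0.2,"z": 0,"spin": -0.045,"fingers": -1},
  {"x": 0.033,"y": 0.25,"z": 0,"spin": -0.06,"fingers": -1},
  {"x": 0.039,"y": 0.3,"z": 0,"spin": -0.07,"fingers": -1},
  {"x": 0.045,"y": 0.345,"z": 0,"spin": -0.08,"fingers": -1},
  {"x": 0.049,"y": 0.38,"z": 0,"spin": -0.09,"fingers": -1},
  {"x": 0.052,"y": 0.395,"z": 0,"spin": -0.09,"fingers": -1},
])

```text
time_s: 5.85
tcp_pos: [0.5595, 0.1914, 0.2162]
eef_rot: [-179.9, -0.1, 172.9]
contact_force: [0.0, -0.1, -3.4]
gripper_width: 0.0115
gripper_force: 30.0
```

Run:
```python
from meas import *
s=cams.capture("scene");save(s,"p1",(270,90,430,230),4)
t=cams.capture("top");save(t,"p1t",(110,150,270,260),4)
st=sensors.get_state();print(st["tcp_pos"],st["eef_rot"],st["contact_force"],st["moment"])
```

```text
[0.55952212 0.19069497 0.21644463] [-1.79941652e+02 -8.00649155e-02  1.72860607e+02] [ 0.02735418 -0.60707715 -2.96280301] [-0.12173666 -0.05170024  0.01687396]
```

View pics/p1.png

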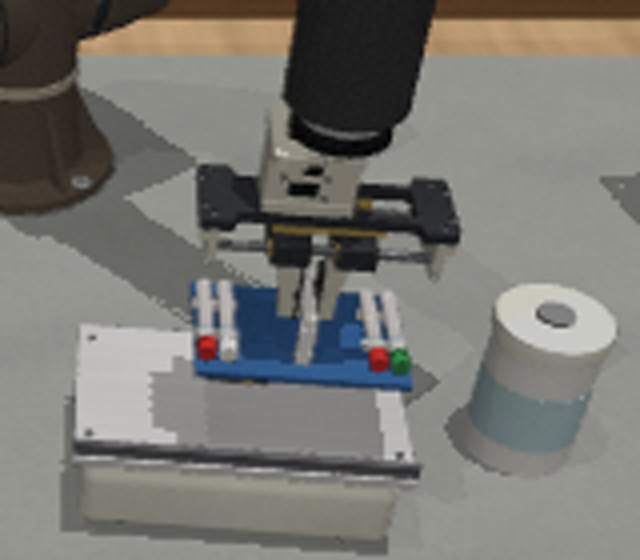

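The tray is held level, back edge at (300,380), rim at (245,460), tub clear to the right. I'll measure the back edge to get the tray's yaw and offset in the grip.

```bash
cat > edge.py <<'E'
from meas import *
def back(z,ulo,uhi,vlo,vhi):
    s=cams.capture("scene");hs=cv2.cvtColor(s["pixels"],cv2.COLOR_RGB2HSV)
    b=(hs[...,0]>98)&(hs[...,0]<125)&(hs[...,1]>110)
    pts=[]
    for u in range(ulo,uhi):
        v=np.nonzero(b[vlo:vhi,u])[0]
        if len(v): pts.append((u,vlo+v.max()+.5))
    P=plane(s,pts,z)[:,:2];k=np.ones(len(P),bool)
    for _ in range(4):
        c=np.polyfit(P[k,1],P[k,0],1);e=P[:,0]-np.polyval(c,P[:,1]);k=abs(e)<.003
    print("back x=%.4f*y+%.4f yaw %.2f"%(c[0],c[1],-np.degrees(np.arctan(c[0]))),k.sum(),len(P),"y ends",P[k,1].min(),P[k,1].max())
    return c,P
if __name__=="__main__":
    c,P=back(.1687,318,374,165,190)
    t=sensors.get_state()["tcp_pos"];print(t,"dist tcp-back",(np.polyval(c,t[1])-t[0])*np.cos(np.arctan(c[0])))
E
python3 edge.py
```

```text
back x=0.1179*y+0.5925 yaw -6.73 51 55 y ends 0.10189205812074531 0.26303766580391597
[0.55948721 0.18965365 0.21664226] dist tcp-back 0.054972146422383794
```

Call:
drive_tool([
  {"x": 0,"y": 0,"z": 0.012,"spin": 0,"fingers": -1},
  {"x": 0,"y": 0,"z": 0.028,"spin": 0,"fingers": -1},
  {"x": 0,"y": 0,"z": 0.042,"spin": 0,"fingers": -1},
  {"x": 0,"y": 0,"z": 0.054,"spin": 0,"fingers": -1},
  {"x": 0,"y": 0,"z": 0.062,"spin": 0,"fingers": -1},
  {"x": 0,"y": 0,"z": 0.066,"spin": 0,"fingers": -1},
  {"x": 0,"y": 0,"z": 0.066,"spin": 0,"fingers": -1},
  {"x": 0,"y": 0,"z": 0.066,"spin": 0,"fingers": -1},
], newtons=12)

```text
time_s: 7.0
tcp_pos: [0.5604, 0.1894, 0.1521]
eef_rot: [180.0, 0.0, 172.8]
contact_force: [-0.3, 0.7, -3.0]
gripper_width: 0.0121
gripper_force: 12.0
```

Run:
```python
from meas import *
s=cams.capture("scene");save(s,"p2",(280,130,400,220),5)
st=sensors.get_state();print(st["tcp_pos"],st["eef_rot"],st["contact_force"],st["gripper_width"])
```

```text
[0.56041413 0.18940231 0.15206756] [1.79967762e+02 4.08237998e-02 1.72779046e+02] [ 0.23238548  0.5463843  -3.15416119] 0.012292448906539018
```

View pics/p2.png

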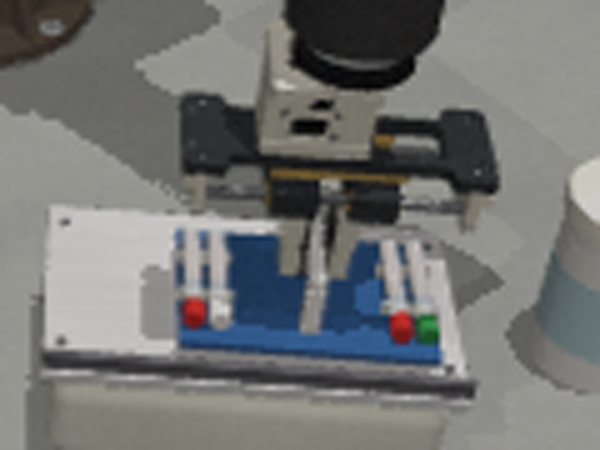

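Tray hovers over the deck in front of the rim (rim line about (250,370)), level and parallel. Lowering gently to feel the pin.

Call:
drive_tool([
  {"x": 0,"y": 0,"z": 0.003,"spin": 0,"fingers": -1},
  {"x": 0,"y": 0,"z": 0.005,"spin": 0,"fingers": -1},
  {"x": 0,"y": 0,"z": 0.0065,"spin": 0,"fingers": -1},
  {"x": 0,"y": 0,"z": 0.0075,"spin": 0,"fingers": -1},
  {"x": 0,"y": 0,"z": 0.008,"spin": 0,"fingers": -1},
  {"x": 0,"y": 0,"z": 0.0085,"spin": 0,"fingers": -1},
  {"x": 0,"y": 0,"z": 0.0085,"spin": 0,"fingers": -1},
], newtons=6)

```text
time_s: 7.92
tcp_pos: [0.5604, 0.1893, 0.1433]
eef_rot: [180.0, 0.0, 172.8]
contact_force: [0.3, -0.7, -2.1]
gripper_width: 0.0119
gripper_force: 6.0
```

```bash
cat > st.py <<'E'
from plant import sensors
import numpy as np
np.set_printoptions(precision=4,suppress=True)
st=sensors.get_state()
for k in("time_s","tcp_pos","contact_force","moment","gripper_width","gripper_force"):print(k,st[k])
p=np.array([.5136,.1676]);d=st["tcp_pos"][:2]-p;a=np.radians(-7.3)
print("hole rel pin mm",1000*(d@[np.cos(a),np.sin(a)])-48,1000*(d@[-np.sin(a),np.cos(a)]))
E
python3 st.py
```

```text
time_s 7.925
tcp_pos [0.5604 0.1893 0.1433]
contact_force [ 0.3395 -0.6959 -2.1066]
moment [-0.0517 -0.1397 -0.0477]
gripper_width 0.011858589989828507
gripper_force 5.999918505549431
hole rel pin mm -4.330705572855003 27.46675369284762
```

Call:
drive_tool([
  {"x": 0,"y": 0,"z": 0.0005,"spin": 0,"fingers": -1},
  {"x": 0,"y": 0,"z": 0.001,"spin": 0,"fingers": -1},
  {"x": 0,"y": 0,"z": 0.0015,"spin": 0,"fingers": -1},
  {"x": 0,"y": 0,"z": 0.002,"spin": 0,"fingers": -1},
  {"x": 0,"y": 0,"z": 0.002,"spin": 0,"fingers": -1},
])

```text
time_s: 8.55
tcp_pos: [0.5605, 0.1893, 0.1413]
eef_rot: [180.0, 0.0, 172.8]
contact_force: [2.1, 1.2, 1.3]
gripper_width: 0.0123
gripper_force: 6.0
```

```bash
python3 st.py
```

```text
time_s 8.55
tcp_pos [0.5605 0.1893 0.1413]
contact_force [2.0515 1.2468 1.2892]
moment [ 0.1273 -0.8001  0.0113]
gripper_width 0.012295992334351582
gripper_force 5.997313410043716
hole rel pin mm -4.265397384983146 27.516279844639428
```

Call:
drive_tool([
  {"x": -0.001,"y": 0,"z": 0,"spin": 0,"fingers": -1},
  {"x": -0.002,"y": 0,"z": 0,"spin": 0,"fingers": -1},
  {"x": -0.003,"y": 0,"z": 0,"spin": 0,"fingers": -1},
  {"x": -0.0035,"y": 0,"z": 0,"spin": 0,"fingers": -1},
  {"x": -0.004,"y": 0,"z": 0,"spin": 0,"fingers": -1},
  {"x": -0.004,"y": 0,"z": 0,"spin": 0,"fingers": -1},
])

```text
time_s: 9.3
tcp_pos: [0.564, 0.1886, 0.1409]
eef_rot: [-180.0, -0.0, 172.8]
contact_force: [-2.2, 0.5, 3.3]
gripper_width: 0.012
gripper_force: 6.0
```

```bash
python3 st.py; python3 -c "
from edge import *
c,P=back(.0915,316,370,185,215)"
```

```text
time_s 9.3
tcp_pos [0.564  0.1886 0.1409]
contact_force [-2.2281  0.4837  3.2707]
moment [-0.0779  1.024   0.0094]
gripper_width 0.012040367023552151
gripper_force 5.9985315799713135
hole rel pin mm -0.6720196940949847 27.268554258082638
back x=0.1220*y+0.5885 yaw -6.96 51 51 y ends 0.10211007623200932 0.26384103914767665
```

Call:
drive_tool([
  {"x": 0,"y": 0,"z": 0,"spin": 0,"fingers": -0.66},
  {"x": 0,"y": 0,"z": 0,"spin": 0,"fingers": -0.66},
  {"x": 0,"y": 0,"z": 0,"spin": 0,"fingers": -0.66},
  {"x": 0,"y": 0,"z": 0,"spin": 0,"fingers": -0.66},
])

```text
time_s: 9.85
tcp_pos: [0.5642, 0.1887, 0.141]
eef_rot: [180.0, 0.0, 172.8]
contact_force: [0.2, 0.3, -0.9]
gripper_width: 0.015
gripper_force: 0.0
```

```bash
python3 st.py; python3 -c "
from edge import *
s=cams.capture('scene');save(s,'p3',(280,130,400,220),5)"
```

```text
time_s 9.85
tcp_pos [0.5642 0.1887 0.141 ]
contact_force [ 0.1635  0.2746 -0.8875]
moment [-0.0771 -0.0585 -0.0214]
gripper_width 0.01496166320180433
gripper_force 0.0
hole rel pin mm -0.5001411558678015 27.38967952240528
```

View pics/p3.png

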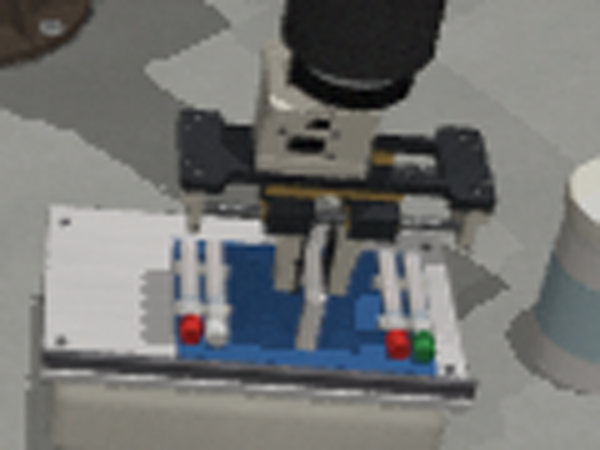

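The tray rides tilted, its back edge (300,355) down near the rim. Regrip lightly and press it against the rim.

Call:
drive_tool([
  {"x": 0,"y": 0,"z": 0,"spin": 0,"fingers": -1},
  {"x": 0,"y": 0,"z": 0,"spin": 0,"fingers": -1},
  {"x": 0,"y": 0,"z": 0,"spin": 0,"fingers": -1},
  {"x": -0.0005,"y": 0,"z": 0,"spin": 0,"fingers": -1},
  {"x": -0.001,"y": 0,"z": 0,"spin": 0,"fingers": -1},
  {"x": -0.001,"y": 0,"z": 0,"spin": 0,"fingers": -1},
], newtons=6)

```text
time_s: 10.65
tcp_pos: [0.5649, 0.1885, 0.141]
eef_rot: [-180.0, -0.0, 172.8]
contact_force: [-2.6, 1.0, 0.8]
gripper_width: 0.0122
gripper_force: 6.0
```

```bash
python3 st.py
```

```text
time_s 10.65
tcp_pos [0.5649 0.1885 0.141 ]
contact_force [-2.5578  1.0187  0.7643]
moment [0.0511 0.7584 0.0073]
gripper_width 0.012196815453788956
gripper_force 5.999899059534073
hole rel pin mm 0.2513017599029794 27.267555945143666
```

Call:
drive_tool([
  {"x": -0.0005,"y": 0,"z": 0,"spin": 0,"fingers": -1},
  {"x": -0.001,"y": 0,"z": 0,"spin": 0,"fingers": -1},
  {"x": -0.001,"y": 0,"z": 0,"spin": 0,"fingers": -1},
])

```text
time_s: 11.02
tcp_pos: [0.5661, 0.1884, 0.141]
eef_rot: [-180.0, -0.0, 172.8]
contact_force: [-1.8, -0.8, -0.1]
gripper_width: 0.0121
gripper_force: 6.0
```

```bash
python3 st.py
```

```text
time_s 11.025
tcp_pos [0.5661 0.1884 0.141 ]
contact_force [-1.779  -0.8328 -0.1185]
moment [-0.0342  0.4683  0.0152]
gripper_width 0.012050977416632401
gripper_force 5.9998952597379684
hole rel pin mm 1.4838475910024869 27.28716284005473
```

Call:
drive_tool([
  {"x": -0.0005,"y": 0,"z": 0,"spin": 0,"fingers": -1},
  {"x": -0.001,"y": 0,"z": 0,"spin": 0,"fingers": -1},
  {"x": -0.001,"y": 0,"z": 0,"spin": 0,"fingers": -1},
])

```text
time_s: 11.4
tcp_pos: [0.5672, 0.1883, 0.141]
eef_rot: [-180.0, 0.0, 172.8]
contact_force: [-1.5, -1.2, -0.8]
gripper_width: 0.0117
gripper_force: 6.0
```

```bash
python3 st.py
```

```text
time_s 11.4
tcp_pos [0.5672 0.1883 0.141 ]
contact_force [-1.5047 -1.246  -0.8106]
moment [ 0.0075  0.26   -0.0229]
gripper_width 0.011704624914872092
gripper_force 5.999897941946983
hole rel pin mm 2.5042593842405836 27.364513621326786
```

Call:
drive_tool([
  {"x": -0.0005,"y": 0,"z": 0,"spin": 0,"fingers": -1},
  {"x": -0.001,"y": 0,"z": 0,"spin": 0,"fingers": -1},
  {"x": -0.001,"y": 0,"z": 0,"spin": 0,"fingers": -1},
])

```text
time_s: 11.78
tcp_pos: [0.5681, 0.1881, 0.141]
eef_rot: [-180.0, -0.0, 172.8]
contact_force: [-0.8, 0.6, -1.7]
gripper_width: 0.0119
gripper_force: 6.0
```

```bash
python3 st.py
```

```text
time_s 11.775
tcp_pos [0.5681 0.1881 0.141 ]
contact_force [-0.8462  0.6046 -1.6909]
moment [0.0359 0.3085 0.0193]
gripper_width 0.011876681926109328
gripper_force 5.999925881624222
hole rel pin mm 3.4453428153474235 27.291843581378686
```

Call:
drive_tool([
  {"x": -0.0005,"y": 0,"z": 0,"spin": 0,"fingers": -1},
  {"x": -0.001,"y": 0,"z": 0,"spin": 0,"fingers": -1},
  {"x": -0.0015,"y": 0,"z": 0,"spin": 0,"fingers": -1},
  {"x": -0.0015,"y": 0,"z": 0,"spin": 0,"fingers": -1},
])

```text
time_s: 12.28
tcp_pos: [0.5685, 0.188, 0.141]
eef_rot: [-180.0, -0.1, 172.8]
contact_force: [-6.7, 1.8, 2.8]
gripper_width: 0.012
gripper_force: 6.0
```

```bash
python3 st.py
python3 - <<'E'
from edge import *
s=cams.capture("scene");hs=cv2.cvtColor(s["pixels"],cv2.COLOR_RGB2HSV)
b=(hs[...,0]>98)&(hs[...,0]<125)&(hs[...,1]>110)
# visible blue bottom and rim top rows by column
g=cv2.cvtColor(s["pixels"],cv2.COLOR_RGB2GRAY)
for u in (325,332,350,362):
    print(u,[int(x) for x in g[192:212,u]],192+np.nonzero(b[185:212,u])[0].max()-7)
c=(.1269,.5966)
for y in(.12,.25):
    x=.1269*y+.5966
    print("foot,top-inner,top-outer px",pix(s,[[x,y,.09],[x,y,.102],[x+.008,y,.102]]).round(1).tolist(),"tray back bottom/top edge at contact",pix(s,[[x-.0003,y,.0965]]).round(1).tolist())
E
```

```text
time_s 12.275
tcp_pos [0.5685 0.188  0.141 ]
contact_force [-6.739   1.7753  2.8089]
moment [ 0.692   2.5285 -0.008 ]
gripper_width 0.012035963106809962
gripper_force 6.000495627522469
hole rel pin mm 3.811344986015186 27.245605642492425
325 [157, 140, 99, 114, 140, 146, 129, 100, 83, 85, 91, 92, 50, 61, 139, 119, 122, 147, 151, 148] 201
332 [53, 53, 52, 54, 56, 58, 59, 59, 84, 85, 86, 89, 59, 53, 68, 162, 120, 137, 149, 152] 202
350 [57, 78, 56, 59, 56, 62, 60, 59, 61, 85, 86, 88, 102, 78, 50, 69, 164, 118, 123, 148] 203
362 [146, 128, 137, 141, 125, 66, 52, 64, 54, 48, 62, 86, 67, 90, 69, 52, 68, 165, 122, 125] 204
foot,top-inner,top-outer px [[322.0, 203.5], [322.4, 200.8], [322.8, 202.4]] tray back bottom/top edge at contact [[322.2, 202.0]]
foot,top-inner,top-outer px [[362.3, 206.5], [363.0, 203.8], [363.6, 205.5]] tray back bottom/top edge at contact [[362.7, 205.0]]
```

Firm rim contact at last: about 7 N, and the 3.8 mm offset matches the tilt geometry. I'll ease off and slide along the rim with a light grip.

Call:
drive_tool([
  {"x": 0.001,"y": 0,"z": 0,"spin": 0,"fingers": -1},
  {"x": 0.001,"y": -0.001,"z": 0,"spin": 0,"fingers": -1},
  {"x": 0.001,"y": -0.0025,"z": 0,"spin": 0,"fingers": -1},
  {"x": 0.001,"y": -0.0045,"z": 0,"spin": 0,"fingers": -1},
  {"x": 0.001,"y": -0.0065,"z": 0,"spin": 0,"fingers": -1},
  {"x": 0.001,"y": -0.0085,"z": 0,"spin": 0,"fingers": -1},
  {"x": 0.001,"y": -0.0105,"z": 0,"spin": 0,"fingers": -1},
  {"x": 0.001,"y": -0.012,"z": 0,"spin": 0,"fingers": -1},
  {"x": 0.001,"y": -0.012,"z": 0,"spin": 0,"fingers": -1},
], newtons=4)

```text
time_s: 13.45
tcp_pos: [0.567, 0.1763, 0.141]
eef_rot: [180.0, -0.0, 172.8]
contact_force: [-3.3, 3.0, -0.2]
gripper_width: 0.0121
gripper_force: 4.0
```

```bash
python3 st.py
```

```text
time_s 13.45
tcp_pos [0.567  0.1763 0.141 ]
contact_force [-3.2949  2.9825 -0.2127]
moment [1.0768 1.224  0.0358]
gripper_width 0.012074744630950684
gripper_force 4.0015314146876335
hole rel pin mm 3.875433452680298 15.369995516827963
```

Call:
drive_tool([
  {"x": 0,"y": -0.0015,"z": 0,"spin": 0,"fingers": -1},
  {"x": 0,"y": -0.0035,"z": 0,"spin": 0,"fingers": -1},
  {"x": 0,"y": -0.0055,"z": 0,"spin": 0,"fingers": -1},
  {"x": 0,"y": -0.0075,"z": 0,"spin": 0,"fingers": -1},
  {"x": 0,"y": -0.009,"z": 0,"spin": 0,"fingers": -1},
  {"x": 0,"y": -0.01,"z": 0,"spin": 0,"fingers": -1},
  {"x": 0,"y": -0.011,"z": 0,"spin": 0,"fingers": -1},
  {"x": 0,"y": -0.011,"z": 0,"spin": 0,"fingers": -1},
])

```text
time_s: 14.45
tcp_pos: [0.5657, 0.1653, 0.1411]
eef_rot: [180.0, -0.0, 172.8]
contact_force: [-3.6, 3.6, -1.7]
gripper_width: 0.012
gripper_force: 4.0
```

```bash
python3 st.py
```

```text
time_s 14.45
tcp_pos [0.5657 0.1653 0.1411]
contact_force [-3.5725  3.5941 -1.7243]
moment [ 1.1319  1.2539 -0.0269]
gripper_width 0.012031802388924673
gripper_force 4.001673124730587
hole rel pin mm 3.9437949617205135 4.368550898586853
```

Call:
drive_tool([
  {"x": 0,"y": -0.001,"z": 0,"spin": 0,"fingers": -1},
  {"x": 0,"y": -0.002,"z": 0,"spin": 0,"fingers": -1},
  {"x": 0,"y": -0.003,"z": 0,"spin": 0,"fingers": -1},
  {"x": 0,"y": -0.003,"z": 0,"spin": 0,"fingers": -1},
])

```text
time_s: 14.95
tcp_pos: [0.5653, 0.1624, 0.1411]
eef_rot: [180.0, -0.0, 172.8]
contact_force: [-3.7, 4.8, -0.4]
gripper_width: 0.012
gripper_force: 4.0
```

```bash
python3 st.py
```

```text
time_s 14.95
tcp_pos [0.5653 0.1624 0.1411]
contact_force [-3.6831  4.7559 -0.4055]
moment [1.222  1.2687 0.0409]
gripper_width 0.011986724775628666
gripper_force 4.001665078103542
hole rel pin mm 3.9442085441122003 1.3692517205449808
```

Call:
drive_tool([
  {"x": 0,"y": 0,"z": 0,"spin": 0,"fingers": -0.68},
  {"x": 0,"y": 0,"z": 0,"spin": 0,"fingers": -0.68},
  {"x": 0,"y": 0,"z": 0,"spin": 0,"fingers": -0.68},
])

```text
time_s: 15.32
tcp_pos: [0.5656, 0.1622, 0.1413]
eef_rot: [-180.0, 0.0, 172.8]
contact_force: [0.1, -0.2, 0.2]
gripper_width: 0.0139
gripper_force: 0.0
```

```bash
python3 st.py
python3 - <<'E'
from edge import *
s=cams.capture("scene");g=cv2.cvtColor(s["pixels"],cv2.COLOR_RGB2GRAY);save(s,"p4",(280,130,400,220),5)
E
```

```text
time_s 15.325
tcp_pos [0.5656 0.1622 0.1413]
contact_force [ 0.0525 -0.2397  0.2434]
moment [-0.0104 -0.0603  0.037 ]
gripper_width 0.013866786368738906
gripper_force 0.0
hole rel pin mm 4.307708479587134 1.2084923474555254
```

View pics/p4.png

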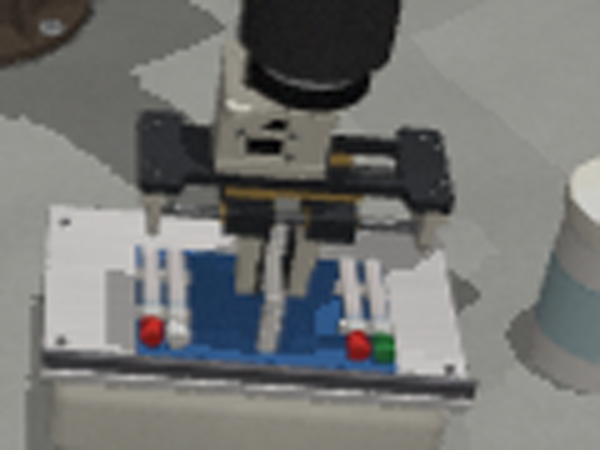

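Tray still at the rim, front edge at (230,250); hard to tell by eye whether it has dropped. I'll add a numeric tilt check and keep nudging with loose fingers.

```bash
cat > tilt.py <<'E'
from edge import *
s=cams.capture("scene");hs=cv2.cvtColor(s["pixels"],cv2.COLOR_RGB2HSV)
b=((hs[...,0]>98)&(hs[...,0]<125)&(hs[...,1]>110)).astype(np.uint8)
b[:174]=0;b[212:]=0;b[:,:300]=0;b[:,372:]=0
y,x=np.nonzero(b);print("blue cols",x.min(),x.max(),"left/right edge rows",[np.nonzero(b[:,c])[0].min() for c in (x.min()+1,x.max()-1)])
ux=np.array([np.cos(np.radians(-7.3)),np.sin(np.radians(-7.3))]);uy=np.array([-ux[1],ux[0]])
hole=np.array([.5136,.1676])
for name,zf,zb in(("flat",.096,.096),("tilt",.1035,.0965)):
    for sy in(-.085,.085):
        f=hole-ux*.017+uy*sy; bk=hole+ux*.103+uy*sy
        print(name,sy,pix(s,[[*f,zf],[*bk,zb]]).round(1).tolist())
print("front rows",[(c,int(np.nonzero(b[:,c])[0].min())) for c in range(x.min(),x.max(),2)])
E
python3 tilt.py
```

```text
blue cols 308 358 left/right edge rows [np.int64(199), np.int64(203)]
flat -0.085 [[306.7, 178.2], [306.8, 200.9]]
flat 0.085 [[355.6, 181.8], [359.2, 204.9]]
tilt -0.085 [[306.9, 176.6], [306.8, 200.8]]
tilt 0.085 [[356.0, 180.1], [359.2, 204.7]]
front rows [(308, 199), (310, 200), (312, 180), (314, 200), (316, 200), (318, 181), (320, 181), (322, 181), (324, 181), (326, 181), (328, 189), (330, 189), (332, 189), (334, 201), (336, 196), (338, 189), (340, 190), (342, 185), (344, 182), (346, 182), (348, 191), (350, 202), (352, 185), (354, 201), (356, 203)]
```

Call:
drive_tool([
  {"x": 0,"y": -0.0005,"z": 0,"spin": 0,"fingers": -0.68},
  {"x": 0,"y": -0.001,"z": 0,"spin": 0,"fingers": -0.68},
  {"x": 0,"y": -0.0015,"z": 0,"spin": 0,"fingers": -0.68},
  {"x": 0,"y": -0.002,"z": 0,"spin": 0,"fingers": -0.68},
  {"x": 0,"y": -0.002,"z": 0,"spin": 0,"fingers": -0.68},
])

```text
time_s: 16.05
tcp_pos: [0.5652, 0.1608, 0.1411]
eef_rot: [180.0, 0.0, 172.8]
contact_force: [0.6, 2.3, -1.2]
gripper_width: 0.014
gripper_force: 1.6
```

```bash
python3 st.py;python3 tilt.py
```

```text
time_s 16.05
tcp_pos [0.5652 0.1608 0.1411]
contact_force [ 0.5833  2.3282 -1.1847]
moment [ 1.1606 -0.0733 -0.0058]
gripper_width 0.014005676750686567
gripper_force 1.629296913743019
hole rel pin mm 4.032347567651335 -0.22340563580603714
blue cols 307 358 left/right edge rows [np.int64(199), np.int64(203)]
flat -0.085 [[306.7, 178.2], [306.8, 200.9]]
flat 0.085 [[355.6, 181.8], [359.2, 204.9]]
tilt -0.085 [[306.9, 176.6], [306.8, 200.8]]
tilt 0.085 [[356.0, 180.1], [359.2, 204.7]]
front rows [(307, 198), (309, 199), (311, 199), (313, 199), (315, 200), (317, 180), (319, 181), (321, 181), (323, 181), (325, 181), (327, 189), (329, 189), (331, 188), (333, 201), (335, 200), (337, 190), (339, 190), (341, 187), (343, 182), (345, 182), (347, 185), (349, 202), (351, 203), (353, 192), (355, 203), (357, 203)]
```

Run:
```python
from h import *
for n in("p3","p4"):
    im=cv2.imread(f"pics/{n}.png");hs=cv2.cvtColor(im,cv2.COLOR_BGR2HSV)
    b=(hs[...,0]>98)&(hs[...,0]<125)&(hs[...,1]>110);b[:215]=0;b[400:]=0
    x=np.nonzero(b.any(0))[0];print(n,x.min(),x.max())
    print([(int(c),int(np.nonzero(b[:,c])[0].min())) for c in range(x.min()+5,x.max()-5,10)])
```

```text
p3 175 434
[(180, 343), (190, 346), (200, 242), (210, 346), (220, 348), (230, 243), (240, 245), (250, 246), (260, 246), (270, 246), (280, 292), (290, 294), (300, 288), (310, 352), (320, 336), (330, 297), (340, 297), (350, 286), (360, 258), (370, 252), (380, 297), (390, 360), (400, 267), (410, 358), (420, 362)]
p4 138 394
[(143, 345), (153, 349), (163, 253), (173, 350), (183, 349), (193, 253), (203, 253), (213, 253), (223, 255), (233, 256), (243, 295), (253, 296), (263, 354), (273, 354), (283, 330), (293, 299), (303, 299), (313, 273), (323, 261), (333, 261), (343, 337), (353, 362), (363, 362), (373, 358), (383, 364)]
```

The front edge dropped about 2 px between p3 and p4, the size expected for tilted to flat. The fingers now meet about 2 N of sideways resistance, so the hole is on the pin. Next I'll centre, open and lift clear.

Call:
drive_tool([
  {"x": 0,"y": 0.0012,"z": 0,"spin": 0,"fingers": -0.68},
  {"x": 0,"y": 0.0012,"z": 0,"spin": 0,"fingers": -0.5},
  {"x": 0,"y": 0.0012,"z": 0,"spin": 0,"fingers": -0.2},
  {"x": 0,"y": 0.0012,"z": 0,"spin": 0,"fingers": 0},
  {"x": 0,"y": 0.0012,"z": 0,"spin": 0,"fingers": 0},
  {"x": 0,"y": 0.0012,"z": 0,"spin": 0,"fingers": 0},
])

```text
time_s: 16.85
tcp_pos: [0.5652, 0.1615, 0.1411]
eef_rot: [-180.0, -0.0, 172.8]
contact_force: [0.1, 0.6, 0.7]
gripper_width: 0.0435
gripper_force: 0.0
```

```bash
python3 st.py; python3 tilt.py | tail -1
```

```text
time_s 16.85
tcp_pos [0.5652 0.1615 0.1411]
contact_force [0.0839 0.6202 0.7164]
moment [-0.0034 -0.0231  0.0076]
gripper_width 0.043493038597563934
gripper_force 0.0
hole rel pin mm 3.9453829593464746 0.5211238984477946
front rows [(307, 198), (309, 199), (311, 199), (313, 199), (315, 200), (317, 180), (319, 181), (321, 181), (323, 188), (325, 189), (327, 186), (329, 181), (331, 188), (333, 201), (335, 200), (337, 182), (339, 182), (341, 182), (343, 190), (345, 190), (347, 189), (349, 202), (351, 203), (353, 192), (355, 203), (357, 203)]
```

Call:
drive_tool([
  {"x": 0,"y": 0,"z": -0.01,"spin": 0,"fingers": 0},
  {"x": 0,"y": 0,"z": -0.03,"spin": 0,"fingers": 0},
  {"x": 0,"y": 0,"z": -0.06,"spin": 0,"fingers": 0},
  {"x": 0,"y": 0,"z": -0.09,"spin": 0,"fingers": 0},
  {"x": 0,"y": 0,"z": -0.12,"spin": 0,"fingers": 0},
  {"x": 0,"y": -0.05,"z": -0.12,"spin": 0,"fingers": 0},
  {"x": 0,"y": -0.1,"z": -0.12,"spin": 0,"fingers": 0},
  {"x": 0,"y": -0.16,"z": -0.12,"spin": 0,"fingers": 0},
  {"x": 0,"y": -0.22,"z": -0.12,"spin": 0,"fingers": 0},
  {"x": 0,"y": -0.26,"z": -0.12,"spin": 0,"fingers": 0},
])

```text
time_s: 18.15
tcp_pos: [0.5319, -0.0986, 0.2621]
eef_rot: [180.0, 0.1, 172.7]
contact_force: [0.5, -0.3, -0.2]
gripper_width: 0.0439
gripper_force: 0.0
```

```bash
python3 st.py; python3 tilt.py
python3 - <<'E'
from h import *
t=cams.capture("top");s=cams.capture("scene")
a=cv2.resize(s["pixels"][155:225,280:400],None,fx=5,fy=5,interpolation=cv2.INTER_CUBIC)
b=cv2.resize(t["pixels"][165:245,130:250],None,fx=5,fy=5,interpolation=cv2.INTER_CUBIC)[:245+0]
b=cv2.resize(t["pixels"][180:230,130:250],None,fx=5,fy=5,interpolation=cv2.INTER_CUBIC)
cv2.imwrite("pics/fin.png",np.vstack([a,b])[:600,:,::-1])
E
```

```text
time_s 18.15
tcp_pos [ 0.5319 -0.0986  0.2621]
contact_force [ 0.5072 -0.2756 -0.1631]
moment [-0.0107 -0.0941  0.0215]
gripper_width 0.043902163120415505
gripper_force 0.0
hole rel pin mm 3.947236727474852 -261.74398560510417
blue cols 307 358 left/right edge rows [np.int64(199), np.int64(203)]
flat -0.085 [[306.7, 178.2], [306.8, 200.9]]
flat 0.085 [[355.6, 181.8], [359.2, 204.9]]
tilt -0.085 [[306.9, 176.6], [306.8, 200.8]]
tilt 0.085 [[356.0, 180.1], [359.2, 204.7]]
front rows [(307, 187), (309, 199), (311, 199), (313, 199), (315, 200), (317, 180), (319, 181), (321, 181), (323, 181), (325, 181), (327, 181), (329, 181), (331, 188), (333, 201), (335, 200), (337, 182), (339, 182), (341, 182), (343, 182), (345, 182), (347, 183), (349, 202), (351, 203), (353, 192), (355, 203), (357, 203)]
```

View pics/fin.png

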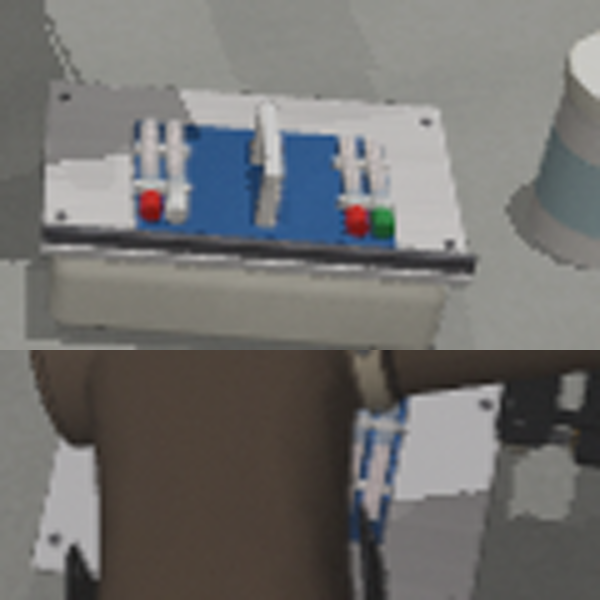

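The tray looks flat against the rim with its handle upright; the arm blocks the top view. I'll move further off for a numeric check from both cameras.

Call:
drive_tool([
  {"x": 0,"y": -0.05,"z": 0,"spin": 0,"fingers": 0},
  {"x": 0,"y": -0.11,"z": 0,"spin": 0,"fingers": 0},
  {"x": 0,"y": -0.17,"z": 0,"spin": 0,"fingers": 0},
  {"x": 0,"y": -0.23,"z": 0,"spin": 0,"fingers": 0},
  {"x": 0,"y": -0.27,"z": 0,"spin": 0,"fingers": 0},
  {"x": 0,"y": -0.28,"z": 0,"spin": 0,"fingers": 0},
  {"x": 0,"y": -0.28,"z": 0,"spin": 0,"fingers": 0},
])

```text
time_s: 19.18
tcp_pos: [0.4975, -0.3738, 0.261]
eef_rot: [180.0, -0.0, 172.7]
contact_force: [-0.3, -0.3, -0.5]
gripper_width: 0.0435
gripper_force: 0.0
```

```bash
python3 - <<'E'
from meas import *
t=cams.capture("top");s=cams.capture("scene")
def blue(c,u0,u1,v0,v1):
    hs=cv2.cvtColor(c["pixels"],cv2.COLOR_RGB2HSV);b=(hs[...,0]>98)&(hs[...,0]<125)&(hs[...,1]>110)
    M=np.zeros_like(b);M[v0:v1,u0:u1]=b[v0:v1,u0:u1];return M
b=blue(t,140,240,165,245);y,x=np.nonzero(b)
P=plane(t,np.c_[x,y],.096)[:,:2]*1000;print("tray rect",len(x),cv2.minAreaRect(P.astype(np.float32)))
a=np.radians(-7.3);ux=np.array([np.cos(a),np.sin(a)]);uy=np.array([-ux[1],ux[0]])
print("expected centre",(np.array([.5136,.1676])+.043*ux)*1000)
# front edge height: mixer-x of the front edge seen from each camera at assumed heights
bs=blue(s,300,372,174,212)
def fr(c,b,top,z):
    q=[]
    for u in range(b.shape[1]):
        v=np.nonzero(b[:,u])[0]
        if len(v):q.append((u,v.min()-.5 if top else v.max()+.5))
    X=plane(c,q,z)[:,:2];m=(X-[.5136,.1676])@np.c_[ux,uy]*1000
    k=abs(m[:,0]+17)<9; k&=abs(m[:,1])<45; return np.median(m[k,0]),k.sum()
for z in(.09,.096,.100,.104):print(z,"top",fr(t,b,False,z),"scene",fr(s,bs,True,z))
hs=cv2.cvtColor(t["pixels"],cv2.COLOR_RGB2HSV)
u,v=pix(t,[[.5136,.1676,.096]])[0].round().astype(int);print(u,v);print(hs[v-3:v+4,u-4:u+5,0]);print(hs[v-3:v+4,u-4:u+5,1])
E
python3 st.py|head -3
```

```text
tray rect 1172 ((557.45703125, 160.83377075195312), (167.259765625, 119.17267608642578), 82.65886688232422)
expected centre [556.25146103 162.13622183]
0.09 top (np.float64(-14.334837298020537), np.int64(28)) scene (np.float64(-19.61023941519568), np.int64(20))
0.096 top (np.float64(-15.174908012179522), np.int64(27)) scene (np.float64(-11.981442217237941), np.int64(20))
0.1 top (np.float64(-15.735630244953935), np.int64(28)) scene (np.float64(-8.515397142525947), np.int64(4))
0.104 top (np.float64(-16.298897839032946), np.int64(28)) scene (np.float64(nan), np.int64(0))
180 209
[[108 108 108 108 108 109 108 108 108]
 [108 108 108 111  40 109 109 108 108]
 [108 108 107  22  24  19 108 108 108]
 [107 107  23  23  23  21   0 108 108]
 [108 107  45  22  22  19 107 108 108]
 [108 108 108 106  18 106 108 108 108]
 [108 108 108 108 108 108 108 108 108]]
[[152 151 154 152 115  93  73 135 157]
 [155 155 146  60   9  48 132 155 155]
 [159 157  82 153 156  80  63 158 157]
 [156 155  39 158 158 152   3 152 154]
 [156 157  11 149 156 139  69 156 156]
 [157 157 154  80  71  79 151 157 155]
 [155 155 157 156 155 155 157 155 155]]
time_s 19.275
tcp_pos [ 0.4977 -0.3729  0.2613]
contact_force [0.0953 0.8624 1.3025]
  return _methods._mean(a, axis=axis, dtype=dtype,
  ret = ret.dtype.type(ret / rcount)
```

The brass pin shows inside the tray's hole, and both views put the front edge at the height of a flat tray. Handing in.

```bash
python3 -c "
from plant import r
print(r.close_job())"
```

```text
the job is handed in; nothing more can be done
None
```

The blue tray sits flat on the mixer's deck with its hole round the pin and its back edge at the rim, the arm is clear, and the job was handed in at about 19 s.

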